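# Sort squeeze bottles by heft

### The job

Three squeeze bottles look alike, but one is full, one is half full and one is nearly empty: feel which is which by lifting them. Stand the nearly empty one on the sheet pan for refilling and the full one in the free bay of the steel caddy, and leave the half-full one standing where it was (if you lift it, put it back there). Keep the bottles upright, set them down gently without letting them drop, and leave the timer and shaker alone.

Things in the scene. Friction and masses are not known exactly. Their poses are not given: they have to be found in the camera images.
- bottle_p: one of three like opaque squeeze bottles, white cap, 173 mm tall, rigid. The body is 42 mm thick along own x and 66 mm wide along own y; the fixed cap (44 mm across, 146 to 173 mm up) can be gripped from above across own x, the body tapers towards it. Origin: centre of the underside; z up. Weight, unseen: nearly empty 70 to 110 g, half full 295 to 385 g, full 585 to 695 g
- bottle_q: one of three like opaque squeeze bottles, white cap, 173 mm tall, rigid. The body is 42 mm thick along own x and 66 mm wide along own y; the fixed cap (44 mm across, 146 to 173 mm up) can be gripped from above across own x, the body tapers towards it. Origin: centre of the underside; z up. Weight, unseen: nearly empty 70 to 110 g, half full 295 to 385 g, full 585 to 695 g
- bottle_r: one of three like opaque squeeze bottles, white cap, 173 mm tall, rigid. The body is 42 mm thick along own x and 66 mm wide along own y; the fixed cap (44 mm across, 146 to 173 mm up) can be gripped from above across own x, the body tapers towards it. Origin: centre of the underside; z up. Weight, unseen: nearly empty 70 to 110 g, half full 295 to 385 g, full 585 to 695 g
- pan: aluminium sheet pan lying loose on the table, 344 mm (own x) by 254 mm (own y), rim 26 mm high with sloping sides. Origin: centre of its underside; the floor's upper face is 3 to 4 mm above it, flat for 140 mm either way along x and 95 mm along y
- caddy: fixed sheet-steel caddy, 112 mm (own x) by 216 mm (own y), walls 51 mm high to the top of the rim, divided into two bays side by side along own y. The bay at -y is taken by a fixed spice jar, 105 mm tall. Origin: centre of the underside
- free_bay (a point): centre of the floor of the caddy's free bay (at own +y of the caddy), axes as the caddy. The bay is 106 mm (x) by 103 mm (y) inside; the rim is 42 mm above this point
- timer: bystander: loose twist timer, 68 mm across, 43 mm high, origin under its centre
- shaker: bystander: loose shaker, 44 mm across, 90 mm tall, origin under its centre

How it is judged:
By the outcome, as a careful person would: the job done as asked, in the order asked, and still so for the second after the job is handed in, with the robot touching nothing.
It also fails if it takes over 72 s, if anything falls off the work surface, if the arm or the gripper's body presses on something with over 40 N, if the wrist force passes 120 N, or if a joint passes its speed limit or range.

### The arm

A 6-joint arm with a two-finger parallel gripper is mounted at the origin on a cart in front of the work surface, level with it; the furniture and walls round the work are solid. World frame = base frame: x ahead of the robot, y to its left, z up, the work surface at z = 0. Lengths are in m, angles in rad, forces in N, time in s.
With the tool pointing down it reaches from about 0.35 to 0.775 m from the base axis. Payload 7.3 kg.
Tool frame: the origin (TCP) lies at the centre of the arm's flange, where the gripper is bolted on; the fingertips stand 178 mm ahead of it and the grasp point (between the pads) lies 159 mm ahead of it; z points along the fingers, y is the line along which they close (so a half turn about z gives the same grasp; the last joint's range is limited). The gripper opens to 92 mm and grips with 3 to 60 N. Pads are 19 mm wide; open, the fingers measure 130 mm over their backs; the gripper's body (75 mm by 190 mm) begins 47 mm behind the grasp point.
Start: joints at [-1.287, 0.342, 1.524, -0, 1.275, -0.146], TCP at [0.219, -0.477, 0.405] pointing down, gripper open.
Joint ranges: [-2.53, 2.53], [-0.77, 2.02], [0.04, 2.7], [-1, 4.14], [0.28, 2.66], [-3.11, 3.11]. Speed limits (rad/s): [2.57, 2.57, 3.14, 3.14, 3.14, 3.14].

### API

Orientations are given as [roll, pitch, yaw] about the fixed x, y, z axes, in that order (R = Rz(yaw) Ry(pitch) Rx(roll)).
In Python, from cell import robot gives the robot as it stands.
- The arm moves only by the shell command python3 drive.py 'ROWS' [OPENING] [FORCE]. ROWS is a JSON list of rows, 1 to 8 of them, each of 6 numbers: dx, dy, dz in m, then a rotation vector rx, ry, rz in rad; each row shifts and turns the commanded pose from where the row before left it, along the tool's axes as they then stand; what a row does not reach is not made up. A row lasts 1/12 s, in which the tool goes at most 0.0417 m and 0.125 rad, less where a joint would pass 70% of its speed; a pose out of reach is approached as far as the arm can. OPENING is the finger opening in m, set as the command begins (- or left out keeps the last). The fingers move at their own pace and stop on an object; FORCE is the grip in N (left out, the last holds). Time passes only in rows, so rows that do not move let the fingers close. It prints the time, the measured TCP pose, the force, the opening and the grip force at its end.
- robot.observe(): the state, without advancing time (a new reading comes with each control period).
- robot.read_camera(name): name is "scene" or "top"; returns a dict with "image" (384x512x3 uint8, red, green, blue), "fx", "fy", "cx", "cy" (pixels), "pose" (4x4, takes a point from camera to world coordinates). Camera axes: x right, y down, z forward; pixel columns grow to the right and rows downward; lengths in m; the calibration is good to about 2 mm. A picture is of the moment at which its call begins. There is no depth.
- robot.hand_in(): hands the job in; it is judged then, once.
The state is a dict: "time": time; "qpos": joint angles; "qvel": joint speeds; "joint_efforts": joint torques, N m; "tool_pos": TCP position; "tool_rot": TCP orientation; "contact_force": force on the tool from outside, world axes, zero at the start; "torque": the same for the moment, N m; "opening": finger opening in m; "grip_force": force on a finger pad.
Only numpy, scipy, OpenCV 4.12 (cv2) and the standard library are available. Lean on these libraries where they do the work, as an engineer would, in place of code of your own. Each camera call takes 0.05 s, during which the arm holds its last target. There are 200 camera calls.

## Working session

There is one attempt and no reset: what is moved stays moved. The work goes in short steps, Python scripts to look and compute and a shell command to move; the robot and the scene stay as the last step left them, time stands still between calls to the robot, and variables do not carry over. Pictures are saved under pics/ and viewed, at most 10 in all, crops included, and the job is handed in when it is done.

```bash
ls; mkdir -p pics
python3 - <<'E'
from cell import robot
import cv2
print(robot.observe())
for n in("scene","top"):
    c=robot.read_camera(n); cv2.imwrite(f"pics/{n}0.png",c["image"][:,:,::-1]); print(n,c["fx"],c["fy"],c["cx"],c["cy"],c["pose"])
E
```

```text
cell.py
drive.py
pics
{'time': 0.0, 'qpos': array([-1.28699347e+00,  3.42738902e-01,  1.52502378e+00,  8.49973233e-06,
        1.27539779e+00, -1.46001806e-01]), 'qvel': array([ 0.00029667,  0.00056483,  0.00056339,  0.00154292,  0.00024405,
       -0.00047055]), 'joint_efforts': array([-1.36007937e-03, -4.31237805e+01, -2.44222873e+01,  7.17601064e-02,
        5.56907896e-02, -1.27827093e-04]), 'tool_pos': array([ 0.21874641, -0.47711024,  0.40403399]), 'tool_rot': array([-3.14004270e+00, -2.36132831e-04,  4.29802003e-01]), 'contact_force': array([-0.1189387 , -0.87179563,  0.84244145]), 'torque': array([0.00326567, 0.00796562, 0.05188372]), 'grip_force': 0.0, 'opening': 0.0919387003261443}
scene 441.7717599953433 441.7717599953433 262.7245680349578 182.27088894757543 [[-0.52495277 -0.57259752  0.62972745 -0.3413794 ]
 [-0.85095241  0.33791635 -0.40211009  0.50794918]
 [ 0.01745204 -0.7469569  -0.66464337  0.99519514]
 [ 0.          0.          0.          1.        ]]
top 362.4282361476448 362.4282361476448 257.47620456000675 190.98129173465594 [[ 0.1868871  -0.95634187  0.22468518  0.30617636]
 [-0.98237062 -0.18300273  0.03818329 -0.05961785]
 [ 0.00460172 -0.22786009 -0.97368301  1.00319749]
 [ 0.          0.          0.          1.        ]]
```

View pics/scene0.png

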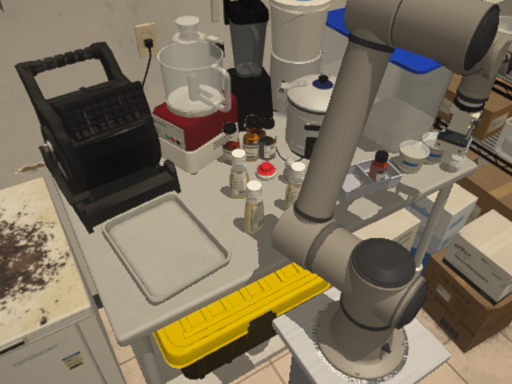

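View pics/top0.png

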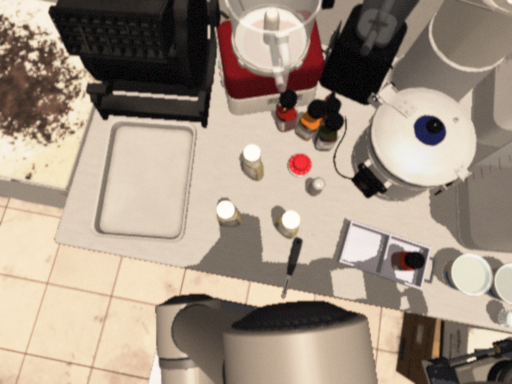

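The top view shows bottle caps at about (253,152), (228,210) and (290,223). The pan is around (147,180), the caddy around (385,253) with its free bay on the left, the timer at (300,164) and the shaker at (317,185). I need zoomed crops to get the bottle yaws.

Run:
```python
import cv2,numpy as np
t=cv2.imread("pics/top0.png"); s=cv2.imread("pics/scene0.png")
a=cv2.resize(t[135:295,205:445],None,fx=3.33,fy=3.33,interpolation=cv2.INTER_CUBIC)
b=cv2.resize(s[140:250,215:325],None,fx=5.4,fy=5.4,interpolation=cv2.INTER_CUBIC)
cv2.imwrite("pics/topc.png",a[:600,:800]); cv2.imwrite("pics/scenec.png",b)
```

```text
(no output)
```

View pics/topc.png

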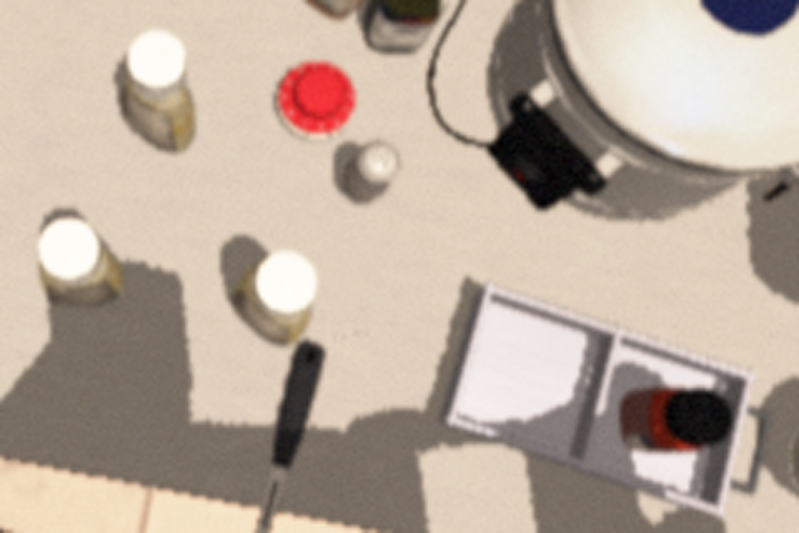

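View pics/scenec.png

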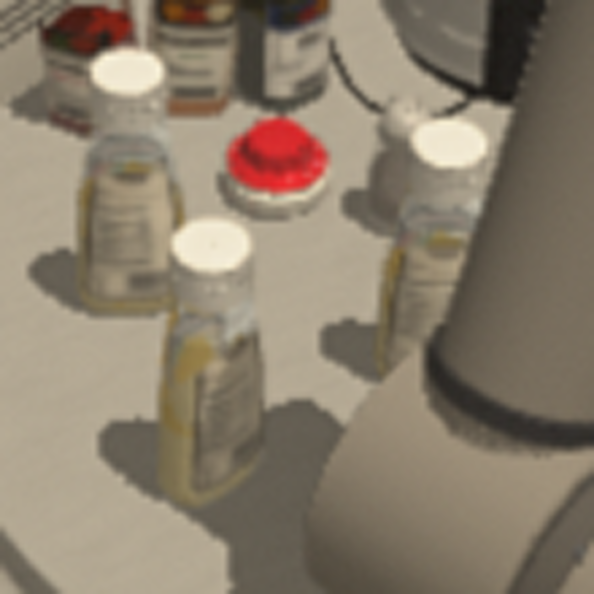

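```bash
cat > h.py <<'E'
import numpy as np,cv2
from cell import robot
def ray(c,u,v,z):
    P=c["pose"]; d=P[:3,:3]@[(u-c["cx"])/c["fx"],(v-c["cy"])/c["fy"],1]; o=P[:3,3]
    return o+d*(z-o[2])/d[2]
def pix(c,p):
    P=c["pose"]; q=P[:3,:3].T@(np.array(p)-P[:3,3]); return c["fx"]*q[0]/q[2]+c["cx"],c["fy"]*q[1]/q[2]+c["cy"]
E
python3 - <<'E'
from h import *
np.set_printoptions(precision=4,suppress=True)
T=robot.read_camera("top");S=robot.read_camera("scene")
def blobs(c,rois,m):
    for n,(x0,y0,x1,y1) in rois.items():
        im=c["image"][y0:y1,x0:x1].astype(int); k=(im.min(2)>225).astype(np.uint8)
        N,l,st,ce=cv2.connectedComponentsWithStats(k)
        i=1+np.argmax(st[1:,4]); u,v=ce[i]+[x0,y0]; print(m,n,st[i],ray(c,u,v,.173))
blobs(T,dict(A=(235,135,270,175),B=(210,193,245,225),C=(275,205,305,235)),"top")
blobs(S,dict(A=(225,143,250,165),B=(240,175,266,195),C=(285,155,310,175)),"scn")
for n,L in dict(A=[(82,300),(165,314)],B=[(163,480),(190,505),(265,445)],C=[(378,370)]).items():
    print(n,[ray(S,215+(x)/5.4,140+y/5.4,0.003)[:2] for x,y in L])
for n,L in dict(A=[(122,95),(150,140),(180,152),(193,125)],B=[(48,298),(105,300),(122,275)],C=[(240,305),(285,342),(305,330)]).items():
    print(n,[ray(T,205+x/3.33,135+y/3.33,0.003)[:2] for x,y in L])
# caddy rim corners (top crop)
print("caddy",[ray(T,205+x/3.33,135+y/3.33,0.051)[:2] for x,y in [(487,286),(750,373),(720,512),(448,424),(612,335),(580,460)]])
im=T["image"]
print("pan",[ray(T,x,y,0.026)[:2] for x,y in [(106,122),(196,124),(184,239),(96,235)]])
print("timer",ray(T,205+317/3.33,135+95/3.33,.03),"shaker",ray(T,205+378/3.33,135+163/3.33,.09))
E
```

```text
top A [  9   9  16  17 207] [0.5897 0.005  0.173 ]
top B [  7   8  17  17 225] [0.4406 0.0387 0.173 ]
top C [  8   6  17  17 238] [ 0.4467 -0.1153  0.173 ]Traceback (most recent call last):
  File "<stdin>", line 10, in <module>
  File "<stdin>", line 8, in blobs
    return _wrapfunc(a, 'argmax', axis=axis, out=out, **kwds)
    return bound(*args, **kwds)
ValueError: attempt to get argmax of an empty sequence
```

Run:
```python
from h import *
np.set_printoptions(precision=4,suppress=True)
T=robot.read_camera("top");S=robot.read_camera("scene")
def blobs(c,rois,m):
    for n,(x0,y0,x1,y1) in rois.items():
        im=c["image"][y0:y1,x0:x1].astype(int); k=(im.min(2)>205).astype(np.uint8)
        N,l,st,ce=cv2.connectedComponentsWithStats(k)
        if N<2: print(im.min(2).max());continue
        i=1+np.argmax(st[1:,4]); u,v=ce[i]+[x0,y0]; print(m,n,st[i],ray(c,u,v,.173))
blobs(S,dict(A=(225,143,250,165),B=(240,175,266,195),C=(285,155,310,175)),"scn")
for n,L in dict(A=[(82,300),(165,314)],B=[(163,480),(190,505),(265,445)],C=[(378,370)]).items():
    print(n,*[ray(S,215+(x)/5.4,140+y/5.4,0.003)[:2] for x,y in L])
for n,L in dict(A=[(122,95),(150,140),(180,152),(193,125)],B=[(48,298),(105,300),(122,275)],C=[(240,305),(285,342),(305,330)]).items():
    print(n,*[ray(T,205+x/3.33,135+y/3.33,0.003)[:2] for x,y in L])
print("caddy",*[ray(T,205+x/3.33,135+y/3.33,0.051)[:2] for x,y in [(487,286),(750,373),(720,512),(448,424),(612,335),(580,460)]])
print("pan",*[ray(T,x,y,0.026)[:2] for x,y in [(106,122),(196,124),(184,239),(96,235)]])
print("timer",ray(T,205+317/3.33,135+95/3.33,.03),"shaker",ray(T,205+378/3.33,135+163/3.33,.09))
```

```text
scn A [ 8  7 12  7 62] [0.59  0.003 0.173]
scn B [ 8  6 13  8 78] [0.4412 0.0369 0.173 ]
scn C [ 8  8 12  7 68] [ 0.4464 -0.1166  0.173 ]
A [0.5972 0.0334] [ 0.5611 -0.0036]
B [0.4455 0.0644] [0.4217 0.0609] [0.439  0.0013]
C [ 0.4562 -0.0874]
A [0.6083 0.0397] [0.5732 0.0081] [ 0.5676 -0.0192] [ 0.5933 -0.0257]
B [0.4234 0.0654] [0.4307 0.0185] [0.4539 0.0087]
C [ 0.4476 -0.0927] [ 0.4244 -0.1346] [ 0.4372 -0.1492]
caddy [ 0.4926 -0.2816] [ 0.4631 -0.4931] [ 0.3533 -0.479 ] [ 0.3799 -0.2657] [ 0.4725 -0.3836] [ 0.3719 -0.3695]
pan [0.6506 0.4473] [0.6937 0.1905] [0.3646 0.1476] [0.3308 0.3822]
timer [ 0.6311 -0.1245  0.03  ] shaker [ 0.5652 -0.1763  0.09  ]
```

```bash
cat >> h.py <<'E'
def go(x,y,z,yaw=None):
    s=robot.observe(); p=s["tool_pos"]; r=s["tool_rot"]
    from scipy.spatial.transform import Rotation as R
    d=R.from_euler("xyz",r).inv().apply(np.array([x,y,z])-p); n=np.linalg.norm(d)
    print("t",round(s["time"],2),"pos",p.round(4),"rot",r.round(4),"F",s["contact_force"].round(2),"d",d.round(4),"n",n.round(3),"rows",np.ceil(n/.0417))
    if yaw is not None: print("rz",round(-(yaw-r[2]),3))
E
python3 drive.py '[[0,0,0,0,0,-0.12],[0,0,0,0,0,-0.12],[0,0,0,0,0,-0.12],[0,0,0,0,0,-0.12],[0,0,0,0,0,-0.12],[0,0,0,0,0,0],[0,0,0,0,0,0]]' 0.092 40
python3 -c "from h import *;go(.4466,-.116,.40,1.05)"
```

```text
time: 0.88
tool_pos: [0.2188, -0.4772, 0.4047]
tool_rot: [3.142, 0.0, 1.026]
contact_force: [0.3, -0.1, 0.2]
opening: 0.0917
grip_force: 0.0
t 0.88 pos [ 0.2188 -0.4772  0.4047] rot [3.1416 0.     1.0262] F [ 0.31 -0.13  0.17] d [0.427  0.0077 0.0047] n 0.427 rows 11.0
rz -0.024
```

```bash
python3 drive.py '[[0.0388,0.0007,0,0,0,0],[0.0388,0.0007,0,0,0,0],[0.0388,0.0007,0,0,0,0],[0.0388,0.0007,0,0,0,0],[0.0388,0.0007,0,0,0,0],[0.0388,0.0007,0,0,0,0],[0.0388,0.0007,0,0,0,0],[0.0388,0.0007,0,0,0,0]]' >/dev/null; python3 drive.py '[[0.0388,0.0007,0,0,0,0],[0.0388,0.0007,0,0,0,0],[0.0388,0.0007,0,0,0,0],[0,0,0,0,0,0],[0,0,0,0,0,0],[0,0,0,0,0,0]]'
python3 -c "from h import *;go(.4466,-.116,.32)"
```

```text
time: 2.05
tool_pos: [0.4451, -0.1153, 0.4046]
tool_rot: [-3.141, 0.001, 1.029]
contact_force: [0.0, -0.2, -0.9]
opening: 0.0916
grip_force: 0.0
t 2.05 pos [ 0.4451 -0.1153  0.4046] rot [-3.1415e+00  6.0000e-04  1.0286e+00] F [ 0.03 -0.17 -0.91] d [0.0003 0.0016 0.0846] n 0.085 rows 3.0
```

```bash
python3 drive.py '[[0,0.0016,0.0211,0,0,0],[0,0,0.0211,0,0,0],[0,0,0.0211,0,0,0],[0,0,0.0211,0,0,0],[0,0,0,0,0,0],[0,0,0,0,0,0]]'
python3 drive.py '[[0,0,0,0,0,0],[0,0,0,0,0,0],[0,0,0,0,0,0],[0,0,0,0,0,0],[0,0,0,0,0,0],[0,0,0,0,0,0],[0,0,0,0,0,0],[0,0,0,0,0,0]]' 0.03 40
python3 drive.py '[[0,0,-0.01,0,0,0],[0,0,-0.01,0,0,0],[0,0,-0.01,0,0,0],[0,0,0,0,0,0],[0,0,0,0,0,0],[0,0,0,0,0,0],[0,0,0,0,0,0],[0,0,0,0,0,0]]'
python3 drive.py '[[0,0,0,0,0,0],[0,0,0,0,0,0],[0,0,0,0,0,0],[0,0,0,0,0,0]]'
```

```text
time: 2.55
tool_pos: [0.446, -0.1174, 0.32]
tool_rot: [-3.14, 0.001, 1.027]
contact_force: [-0.4, -0.7, 0.7]
opening: 0.0916
grip_force: 0.0
time: 3.22
tool_pos: [0.4466, -0.1161, 0.3204]
tool_rot: [3.141, 0.0, 1.03]
contact_force: [-1.4, 1.0, 0.7]
opening: 0.043
grip_force: 21.1
time: 3.88
tool_pos: [0.4464, -0.1161, 0.3496]
tool_rot: [-3.14, 0.0, 1.03]
contact_force: [-0.2, 0.8, -3.7]
opening: 0.0428
grip_force: 40.0
time: 4.22
tool_pos: [0.4466, -0.1162, 0.3503]
tool_rot: [-3.142, 0.0, 1.03]
contact_force: [-0.5, 0.1, -3.0]
opening: 0.0429
grip_force: 40.0
```

C weighs about 3.3 N, so it's the half-full one. I'll put it back.

```bash
python3 drive.py '[[0,0,0.01,0,0,0],[0,0,0.01,0,0,0],[0,0,0.005,0,0,0],[0,0,0.003,0,0,0],[0,0,0.0015,0,0,0],[0,0,0.0005,0,0,0],[0,0,0,0,0,0],[0,0,0,0,0,0]]'
python3 drive.py '[[0,0,0,0,0,0],[0,0,0,0,0,0],[0,0,0,0,0,0],[0,0,0,0,0,0],[0,0,0,0,0,0],[0,0,0,0,0,0]]' 0.092
python3 drive.py '[[0,0,-0.02,0,0,0],[0,0,-0.03,0,0,0],[0,0,-0.03,0,0,0],[0,0,0,0,0,-0.12],[0,0,0,0,0,-0.12],[0,0,0,0,0,-0.12],[0,0,0,0,0,-0.12],[0,0,0,0,0,-0.12]]'
python3 drive.py '[[0,0,0,0,0,-0.12],[0,0,0,0,0,0],[0,0,0,0,0,0]]'
python3 -c "from h import *;go(.441,.038,.40)"
```

```text
time: 4.88
tool_pos: [0.4467, -0.1163, 0.3207]
tool_rot: [3.141, -0.0, 1.03]
contact_force: [-0.2, 0.0, -3.8]
opening: 0.0429
grip_force: 40.0
time: 5.38
tool_pos: [0.4466, -0.1162, 0.3205]
tool_rot: [3.141, 0.0, 1.03]
contact_force: [-1.1, -0.7, -0.0]
opening: 0.0783
grip_force: 0.0
time: 6.05
tool_pos: [0.4465, -0.1161, 0.4004]
tool_rot: [3.141, 0.0, 1.636]
contact_force: [0.3, 0.0, -1.0]
opening: 0.0917
grip_force: 0.0
time: 6.3
tool_pos: [0.4465, -0.1162, 0.4003]
tool_rot: [3.142, 0.0, 1.746]
contact_force: [-0.1, -0.2, -0.3]
opening: 0.0918
grip_force: 0.0
t 6.3 pos [ 0.4465 -0.1162  0.4003] rot [3.1415e+00 1.0000e-04 1.7461e+00] F [-0.07 -0.17 -0.3 ] d [0.1528 0.0214 0.0003] n 0.154 rows 4.0
```

```bash
python3 drive.py '[[0.0382,0.0053,0,0,0,0],[0.0382,0.0053,0,0,0,0],[0.0382,0.0054,0,0,0,0],[0.0382,0.0054,0,0,0,0],[0,0,0.02,0,0,0],[0,0,0,0,0,0],[0,0,0,0,0,0]]'
python3 -c "from h import *;go(.441,.038,.32)"
```

```text
time: 6.88
tool_pos: [0.4402, 0.0381, 0.3799]
tool_rot: [-3.14, -0.0, 1.749]
contact_force: [-0.6, -0.9, 0.2]
opening: 0.0919
grip_force: 0.0
t 6.88 pos [0.4402 0.0381 0.3799] rot [-3.1395e+00 -1.0000e-04  1.7486e+00] F [-0.58 -0.95  0.24] d [-0.0003  0.0009  0.0599] n 0.06 rows 2.0
```

```bash
python3 drive.py '[[0,0,0.02,0,0,0],[0,0,0.02,0,0,0],[0,0,0.02,0,0,0],[0,0,0,0,0,0],[0,0,0,0,0,0]]'
python3 drive.py '[[0,0,0,0,0,0],[0,0,0,0,0,0],[0,0,0,0,0,0],[0,0,0,0,0,0],[0,0,0,0,0,0],[0,0,0,0,0,0],[0,0,0,0,0,0],[0,0,0,0,0,0]]' 0.03 40
python3 drive.py '[[0,0,-0.01,0,0,0],[0,0,-0.01,0,0,0],[0,0,-0.01,0,0,0],[0,0,0,0,0,0],[0,0,0,0,0,0],[0,0,0,0,0,0],[0,0,0,0,0,0],[0,0,0,0,0,0]]'
python3 drive.py '[[0,0,0,0,0,0],[0,0,0,0,0,0],[0,0,0,0,0,0],[0,0,0,0,0,0]]'
```

```text
time: 7.3
tool_pos: [0.4407, 0.0369, 0.3206]
tool_rot: [-3.14, -0.0, 1.747]
contact_force: [0.8, 0.2, -0.3]
opening: 0.0918
grip_force: 0.0
time: 7.97
tool_pos: [0.4404, 0.038, 0.3204]
tool_rot: [3.141, 0.0, 1.75]
contact_force: [1.6, 0.2, -1.2]
opening: 0.0428
grip_force: 23.1
time: 8.63
tool_pos: [0.4403, 0.038, 0.3497]
tool_rot: [-3.14, -0.0, 1.75]
contact_force: [0.4, 0.8, 0.1]
opening: 0.0429
grip_force: 40.0
time: 8.97
tool_pos: [0.4404, 0.038, 0.3502]
tool_rot: [-3.141, 0.0, 1.75]
contact_force: [-0.2, 0.2, -0.8]
opening: 0.0427
grip_force: 40.0
```

B is light, about 0.8 N, so it's the nearly empty one and goes to the pan.

```bash
python3 drive.py '[[0,0,-0.025,0,0,0],[0,0,-0.025,0,0,0],[0,0,0,0,0,0]]' > /dev/null; python3 -c "from h import *;go(.50,.27,.40)"
```

```text
t 9.22 pos [0.4413 0.0379 0.4043] rot [3.1343e+00 2.0000e-03 1.7498e+00] F [ 1.82 -0.03 -0.24] d [0.2179 0.099  0.0045] n 0.239 rows 6.0
```

```bash
python3 drive.py '[[0.03,0.0138,0,0,0,0],[0.036,0.0165,0,0,0,0],[0.036,0.0165,0,0,0,0],[0.036,0.0165,0,0,0,0],[0.036,0.0165,0,0,0,0],[0.03,0.0138,0,0,0,0],[0.012,0.0055,0,0,0,0],[0,0,0,0,0,0]]' >/dev/null
python3 drive.py '[[0,0,0.02,0,0,0],[0,0,0.02,0,0,0],[0,0,0.015,0,0,0],[0,0,0,0,0,0],[0,0,0,0,0,0],[0,0,0,0,0,0]]'
python3 - <<'E'
from h import *
go(.5,.27,.325)
c=robot.read_camera("scene"); im=c["image"]; cv2.imwrite("pics/pan1.png",cv2.resize(im[100:320,60:360,::-1],None,fx=2.6,fy=2.6))
E
```

```text
time: 10.38
tool_pos: [0.4998, 0.2677, 0.3462]
tool_rot: [3.14, -0.0, 1.749]
contact_force: [0.9, 1.2, -0.8]
opening: 0.0432
grip_force: 40.0
t 10.38 pos [0.4998 0.2677 0.3462] rot [ 3.1403 -0.      1.7492] F [ 0.87  1.18 -0.8 ] d [0.0022 0.0006 0.0212] n 0.021 rows 1.0
```

View pics/pan1.png

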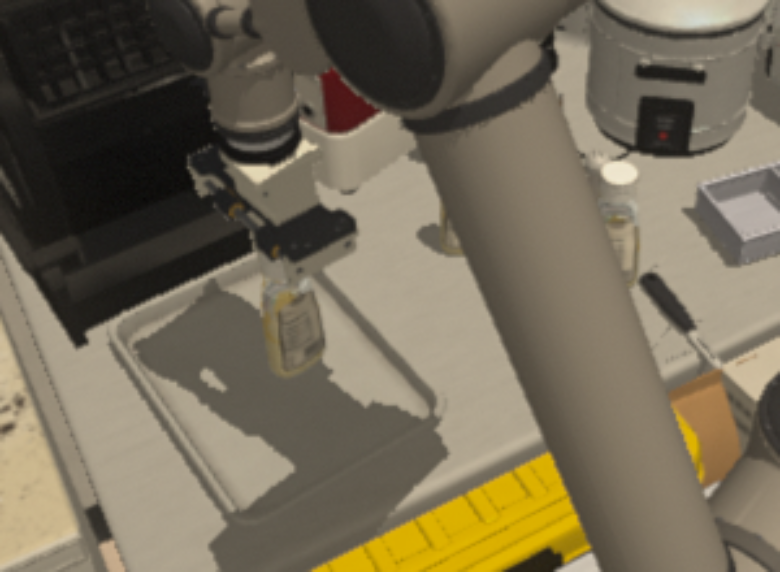

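The bottle hangs upright over the pan's interior, with its base at about (290,370) in the crop. I'll lower it slowly.

```bash
python3 drive.py '[[0,0,0.01,0,0,0],[0,0,0.006,0,0,0],[0,0,0.003,0,0,0],[0,0,0.0015,0,0,0],[0,0,0,0,0,0],[0,0,0,0,0,0],[0,0,0,0,0,0]]'
python3 drive.py '[[0,0,0.001,0,0,0],[0,0,0,0,0,0],[0,0,0,0,0,0],[0,0,0,0,0,0]]'
python3 drive.py '[[0,0,0.001,0,0,0],[0,0,0,0,0,0],[0,0,0,0,0,0],[0,0,0,0,0,0]]'
```

```text
time: 11.02
tool_pos: [0.4996, 0.2682, 0.325]
tool_rot: [3.141, -0.0, 1.75]
contact_force: [-0.4, 0.1, -1.4]
opening: 0.0424
grip_force: 40.0
time: 11.35
tool_pos: [0.4995, 0.2682, 0.3239]
tool_rot: [3.141, 0.0, 1.75]
contact_force: [-0.7, 0.2, -2.0]
opening: 0.0428
grip_force: 40.0
time: 11.68
tool_pos: [0.4995, 0.2682, 0.3228]
tool_rot: [-3.142, 0.0, 1.75]
contact_force: [0.0, 0.3, -0.9]
opening: 0.0422
grip_force: 40.0
```

```bash
for i in 1 2; do python3 drive.py '[[0,0,0.0007,0,0,0],[0,0,0,0,0,0],[0,0,0,0,0,0],[0,0,0,0,0,0]]'|grep -E "tool_pos|cont"; done
```

```text
tool_pos: [0.4995, 0.2683, 0.3226]
contact_force: [-1.6, 0.6, 5.8]
tool_pos: [0.4995, 0.2684, 0.3225]
contact_force: [-3.1, -0.6, 9.9]
```

```bash
python3 drive.py '[[0,0,-0.0008,0,0,0],[0,0,0,0,0,0],[0,0,0,0,0,0],[0,0,0,0,0,0],[0,0,0,0,0,0],[0,0,0,0,0,0]]' 0.092
python3 drive.py '[[0,0,-0.02,0,0,0],[0,0,-0.03,0,0,0],[0,0,-0.03,0,0,0],[0,0,0,0,0,0.12],[0,0,0,0,0,0.12],[0,0,0,0,0,0.12],[0,0,0,0,0,0.12],[0,0,0,0,0,0.12]]' >/dev/null
python3 drive.py '[[0,0,0,0,0,0.12],[0,0,0,0,0,0.12],[0,0,0,0,0,0.12],[0,0,0,0,0,0],[0,0,0,0,0,0]]'
python3 -c "from h import *;go(.59,.004,.40)"
```

```text
time: 12.85
tool_pos: [0.4995, 0.2681, 0.3219]
tool_rot: [-3.141, 0.0, 1.75]
contact_force: [0.8, 0.4, -0.4]
opening: 0.0782
grip_force: 0.0
time: 13.93
tool_pos: [0.4995, 0.2682, 0.402]
tool_rot: [-3.142, 0.0, 0.793]
contact_force: [-0.7, 0.8, -0.1]
opening: 0.0917
grip_force: 0.0
t 13.93 pos [0.4995 0.2682 0.402 ] rot [-3.1416e+00  3.0000e-04  7.9340e-01] F [-0.72  0.78 -0.12] d [-0.1248  0.2498  0.0021] n 0.279 rows 7.0
```

```bash
python3 - <<'E'
from h import *
T=robot.read_camera("top");S=robot.read_camera("scene")
for z in (.1,.13,.16,.19,.22):
    print(z,ray(T,289,99,z)[:2].round(3),ray(S,231,128,z)[:2].round(3),"orange",ray(T,317,108,z)[:2].round(3),ray(S,250,119,z)[:2].round(3))
E
python3 drive.py '[[-0.0178,0.0357,0,0,0,0],[-0.0178,0.0357,0,0,0,0],[-0.0178,0.0357,0,0,0,0],[-0.0178,0.0357,0,0,0,0],[-0.0178,0.0357,0,0,0,0],[-0.0178,0.0357,0,0,0,0],[-0.018,0.0356,0,0,0,0],[0,0,0,0,0,0]]'
python3 drive.py '[[0,0,0,0,0,0],[0,0,0,0,0,0]]' >/dev/null
python3 -c "from h import *;go(.59,.004,.32)"
```

```text
0.1 [ 0.783 -0.06 ] [ 0.809 -0.088] orange [ 0.771 -0.139] [ 0.824 -0.175]
0.13 [ 0.768 -0.06 ] [ 0.77  -0.068] orange [ 0.756 -0.137] [ 0.785 -0.152]
0.16 [ 0.752 -0.06 ] [ 0.732 -0.048] orange [ 0.741 -0.134] [ 0.746 -0.129]
0.19 [ 0.736 -0.06 ] [ 0.693 -0.029] orange [ 0.725 -0.131] [ 0.707 -0.107]
0.22 [ 0.72 -0.06] [ 0.655 -0.009] orange [ 0.71  -0.129] [ 0.668 -0.084]
time: 14.7
tool_pos: [0.5906, -0.0027, 0.4018]
tool_rot: [3.139, 0.001, 0.786]
contact_force: [-1.4, -0.4, 0.3]
opening: 0.0917
grip_force: 0.0
t 14.87 pos [0.5889 0.0038 0.402 ] rot [-3.1408e+00  1.0000e-04  7.9050e-01] F [0.05 0.05 1.24] d [0.001  0.0007 0.082 ] n 0.082 rows 2.0
```

Sauce bottles sit at x≈0.75 and reach z≈0.16, so they're clear. Descending on A.

```bash
python3 drive.py '[[0.001,0.0007,0.02,0,0,0],[0,0,0.021,0,0,0],[0,0,0.021,0,0,0],[0,0,0.02,0,0,0],[0,0,0,0,0,0],[0,0,0,0,0,0]]'
python3 drive.py '[[0,0,0,0,0,0],[0,0,0,0,0,0],[0,0,0,0,0,0],[0,0,0,0,0,0],[0,0,0,0,0,0],[0,0,0,0,0,0],[0,0,0,0,0,0],[0,0,0,0,0,0]]' 0.03 50
python3 drive.py '[[0,0,0,0,0,0],[0,0,-0.01,0,0,0],[0,0,-0.01,0,0,0],[0,0,-0.01,0,0,0],[0,0,0,0,0,0],[0,0,0,0,0,0],[0,0,0,0,0,0],[0,0,0,0,0,0]]' >/dev/null
python3 drive.py '[[0,0,0,0,0,0],[0,0,0,0,0,0],[0,0,0,0,0,0],[0,0,0,0,0,0]]'
```

```text
time: 15.37
tool_pos: [0.5899, 0.0054, 0.3199]
tool_rot: [-3.14, 0.001, 0.792]
contact_force: [-0.7, -0.1, 0.3]
opening: 0.0919
grip_force: 0.0
time: 16.03
tool_pos: [0.5902, 0.0038, 0.3202]
tool_rot: [3.142, 0.0, 0.79]
contact_force: [-0.6, 0.3, 1.0]
opening: 0.0429
grip_force: 21.0
time: 17.03
tool_pos: [0.5902, 0.0039, 0.35]
tool_rot: [-3.141, 0.0, 0.79]
contact_force: [0.2, -0.6, -7.3]
opening: 0.0425
grip_force: 50.0
```

A weighs about 7 N, so it's the full one. Raise it above everything, align its yaw and head to the caddy.

```bash
python3 drive.py '[[0,0,-0.025,0,0,0],[0,0,-0.035,0,0,0],[0,0,-0.035,0,0,0],[0,0,-0.035,0,0,0],[0,0,-0.03,0,0,0],[0,0,-0.01,0,0,0],[0,0,0,0,0,-0.06],[0,0,0,0,0,-0.12]]' 
python3 drive.py '[[0,0,0,0,0,-0.12],[0,0,0,0,0,-0.12],[0,0,0,0,0,-0.12],[0,0,0,0,0,-0.09],[0,0,0,0,0,0],[0,0,0,0,0,0],[0,0,0,0,0,0]]'
python3 -c "from h import *;go(.4292,-.3265,.52,1.43)"
```

```text
time: 17.7
tool_pos: [0.59, 0.0039, 0.5215]
tool_rot: [3.139, -0.001, 0.972]
contact_force: [-0.1, -0.1, -6.5]
opening: 0.0428
grip_force: 50.0
time: 18.28
tool_pos: [0.5902, 0.0039, 0.5202]
tool_rot: [-3.142, 0.0, 1.417]
contact_force: [-0.3, -1.0, -6.4]
opening: 0.0428
grip_force: 50.0
t 18.28 pos [0.5902 0.0039 0.5202] rot [-3.1415e+00  1.0000e-04  1.4170e+00] F [-0.27 -0.96 -6.42] d [-3.512e-01 -1.085e-01  2.000e-04] n 0.368 rows 9.0
rz -0.013
```

```bash
python3 drive.py '[[-0.0172,-0.0055,0,0,0,0],[-0.03,-0.0093,0,0,0,0],[-0.034,-0.0105,0,0,0,0],[-0.034,-0.0105,0,0,0,0],[-0.034,-0.0105,0,0,0,0],[-0.034,-0.0105,0,0,0,0],[-0.034,-0.0105,0,0,0,0],[-0.034,-0.0105,0,0,0,0]]' >/dev/null
python3 drive.py '[[-0.034,-0.0105,0,0,0,0],[-0.034,-0.0105,0,0,0,0],[-0.02,-0.0062,0,0,0,0],[-0.012,-0.004,0,0,0,0],[0,0,0,0,0,0],[0,0,0,0,0,0],[0,0,0,0,0,0],[0,0,0,0,0,0]]'
python3 drive.py '[[0,0,0.025,0,0,0],[0,0,0.035,0,0,0],[0,0,0.03,0,0,0],[0,0,0.02,0,0,0],[0,0,0,0,0,0],[0,0,0,0,0,0],[0,0,0,0,0,0]]'
python3 - <<'E'
from h import *
go(.4292,-.3265,.33)
S=robot.read_camera("scene"); T=robot.read_camera("top")
a=cv2.resize(S["image"][110:260,280:480,::-1],None,fx=2.6,fy=2.6); b=cv2.resize(T["image"][195:345,300:400+100,::-1],None,fx=2.6,fy=2.6)
cv2.imwrite("pics/cad1.png",cv2.resize(np.vstack([a,b]),None,fx=.76,fy=.76))
E
```

```text
time: 19.62
tool_pos: [0.4303, -0.3257, 0.5204]
tool_rot: [3.141, -0.0, 1.421]
contact_force: [-0.2, 1.2, -5.6]
opening: 0.0429
grip_force: 50.0
time: 20.2
tool_pos: [0.4303, -0.3267, 0.4121]
tool_rot: [3.139, 0.002, 1.421]
contact_force: [-0.3, -1.1, -5.3]
opening: 0.0423
grip_force: 50.0
t 20.2 pos [ 0.4303 -0.3267  0.4121] rot [3.1389e+00 2.0000e-03 1.4207e+00] F [-0.3  -1.14 -5.33] d [ 0.0002 -0.0014  0.0821] n 0.082 rows 2.0
```

View pics/cad1.png

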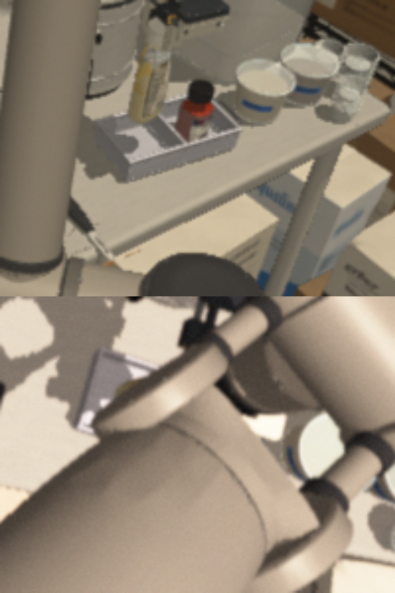

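The bottle hangs upright over the free bay, with its base at about (150,120) in the crop. I'll check the caddy's rim corners from the scene view.

Run:
```python
from h import *
S=robot.read_camera("scene")
for x,y in [(98,118),(125,164),(241,127),(186,147)]: print(ray(S,280+x/1.976,110+y/1.976,.051)[:2].round(4))
```

```text
[ 0.4934 -0.2885]
[ 0.3813 -0.2549]
[ 0.3528 -0.4813]
[ 0.3621 -0.3669]
```

```bash
python3 drive.py '[[0,-0.001,0.02,0,0,0],[0,0,0.02,0,0,0],[0,0,0.018,0,0,0],[0,0,0.012,0,0,0],[0,0,0.006,0,0,0],[0,0,0,0,0,0],[0,0,0,0,0,0],[0,0,0,0,0,0]]'
python3 drive.py '[[0,0,0.002,0,0,0],[0,0,0.001,0,0,0],[0,0,0,0,0,0],[0,0,0,0,0,0],[0,0,0,0,0,0]]'
```

```text
time: 21.02
tool_pos: [0.4289, -0.3271, 0.3356]
tool_rot: [3.139, 0.002, 1.42]
contact_force: [-0.9, 0.0, -6.3]
opening: 0.0427
grip_force: 50.0
time: 21.43
tool_pos: [0.4287, -0.3268, 0.3314]
tool_rot: [3.141, 0.0, 1.42]
contact_force: [-0.8, -0.0, -4.8]
opening: 0.0431
grip_force: 50.0
```

```bash
for i in 1; do python3 drive.py '[[0,0,0.001,0,0,0],[0,0,0,0,0,0],[0,0,0,0,0,0],[0,0,0,0,0,0]]'|grep -E "tool_pos|cont"; python3 drive.py '[[0,0,0.001,0,0,0],[0,0,0,0,0,0],[0,0,0,0,0,0],[0,0,0,0,0,0]]'|grep -E "tool_pos|cont"; python3 drive.py '[[0,0,0.0007,0,0,0],[0,0,0,0,0,0],[0,0,0,0,0,0],[0,0,0,0,0,0]]'|grep -E "tool_pos|cont"; done
```

```text
tool_pos: [0.4286, -0.3268, 0.3302]
contact_force: [-0.8, 0.1, -5.0]
tool_pos: [0.4287, -0.3268, 0.3293]
contact_force: [-0.0, 0.3, -5.6]
tool_pos: [0.4287, -0.3268, 0.3292]
contact_force: [-1.7, 0.3, 4.3]
```

Contact. Release, retreat and look.

```bash
python3 drive.py '[[0,0,0,0,0,0],[0,0,0,0,0,0],[0,0,0,0,0,0],[0,0,0,0,0,0],[0,0,0,0,0,0],[0,0,0,0,0,0]]' 0.092
python3 drive.py '[[0,0,-0.015,0,0,0],[0,0,-0.03,0,0,0],[0,0,-0.035,0,0,0],[0,0,-0.03,0,0,0],[-0.03,0.02,-0.01,0,0,0],[-0.03,0.02,0,0,0,0],[-0.03,0.02,0,0,0,0],[-0.03,0,0,0,0,0]]' >/dev/null
python3 drive.py '[[-0.03,-0.025,0,0,0,0],[-0.03,-0.03,0,0,0,0],[0,-0.03,0,0,0,0],[0,-0.03,0,0,0,0],[0,0,0,0,0,0],[0,0,0,0,0,0],[0,0,0,0,0,0]]'
python3 - <<'E'
from h import *
S=robot.read_camera("scene"); T=robot.read_camera("top")
cv2.imwrite("pics/end.png",np.vstack([cv2.resize(i["image"][:,:,::-1],(400,300)) for i in(S,T)]))
E
```

```text
time: 22.93
tool_pos: [0.4287, -0.3268, 0.3285]
tool_rot: [3.142, 0.0, 1.42]
contact_force: [-0.3, -0.1, 0.3]
opening: 0.0781
grip_force: 0.0
time: 24.18
tool_pos: [0.3481, -0.4961, 0.4488]
tool_rot: [3.141, 0.001, 1.42]
contact_force: [0.7, 0.0, 0.2]
opening: 0.0919
grip_force: 0.0
```

View pics/end.png

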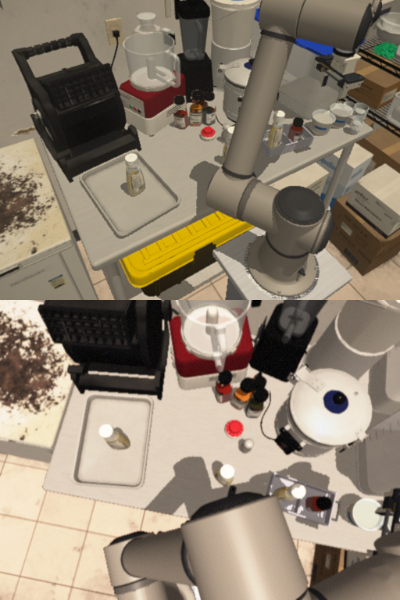

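The final picture shows one bottle upright on the pan (top view at about (107,431)), one in the free bay (297,492) and one at its original spot (226,472). The timer and shaker look unmoved, and the robot is clear.

```bash
python3 -c "from cell import robot;print(robot.hand_in())"
```

```text
the job is handed in; nothing more can be done
None
```

I handed the job in at about 24 s: the nearly empty bottle is on the pan, the full one is in the caddy's free bay, and the half-full one is back where it stood; the judge's result wasn't shown.

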